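# Let the waiting sample roller out of the inspection chute

### The arm

A 6-joint arm with a two-finger parallel gripper is mounted at the origin on the work surface. World frame = base frame: x ahead of the robot, y to its left, z up, the work surface at z = 0. Lengths are in mm, angles in rad, forces in N, time in s.
With the tool pointing down it reaches from about 350 to 875 mm from the base axis. Payload 4.2 kg.
Tool frame: the origin (TCP) lies between the finger pads; the fingertips stand 25 mm ahead of it and the grasp point (between the pads) lies 6 mm ahead of it; z points along the fingers, y is the line along which they close (so a half turn about z gives the same grasp; the last joint's range is limited). The gripper opens to 85 mm and grips with 20 to 120 N. Pads are 22 mm wide; open, the fingers measure 114 mm over their backs; the gripper's body (76 mm by 85 mm) begins 54 mm behind the grasp point. The pads swing forward as they close: fully open they stand 13 mm farther back than shut.
Start: joints at [-0.881, 0.385, 0.008, 0, -1.194, -0.259], TCP at [261.011, -567.867, 256.312] pointing down, gripper open.
Joint ranges: [-3.14, 3.14], [-1.21, 2.06], [-1.07, 1.41], [-3.16, 2.05], [-2.99, -0.16], [-3.1, 3.1]. Speed limits (rad/s): [2.79, 2.79, 3.14, 3.14, 3.14, 3.14].

### API

Orientations are given as a unit quaternion [x, y, z, w].
In Python, from bench import read_state, get_image, job_done gives the robot as it stands.
- The arm moves only by the tool play_rows, never from a script. Its argument "series" is a list of rows, each a list of 6 numbers: the shift along the world's x, y, z in mm, then the turn, a rotation vector about the world's x, y, z in units of 6 degrees (1.0 is 6 degrees). A call has 1 to 20 rows; each row shifts and turns the commanded pose from where the row before left it; what a row does not reach is not made up. A row lasts 1/12 s, in which the tool goes at most 41.7 mm and 7.16 degrees, less where a joint would pass 70% of its speed; a pose out of reach is approached as far as the arm can. A call is refused whole if a number of a shift passes 41.7 or a number of a turn 1, either way. A call with a gripper value outside its range is refused whole. "gripper" is the opening, from 0 (shut) to 1 (fully open), set as the call begins (left out, the last holds). The fingers move at their own pace and stop on an object; the grip force is fixed at half the most. Time passes only in rows, so rows that do not move let the fingers close. It gives the time, the measured TCP pose, the force, the opening and the grip force at its end, in the units of the state.
- read_state(): the state, without advancing time (a new reading comes with each control period).
- get_image(name): name is "side" or "top" or "wrist"; returns a dict with "image" (400x640x3 uint8, red, green, blue), "fx", "fy", "cx", "cy" (pixels), "dist_coeffs" ([k1, k2, p1, p2, k3] as OpenCV has them; the pictures are not rectified), "eye" and "rotation" of the camera in the world. Camera axes: x right, y down, z forward; pixel columns grow to the right and rows downward; lengths in mm; the calibration is good to about 2 mm. A picture is of the moment at which its call begins. There is no depth.
- job_done(): hands the job in; it is judged then, once.
The state is a dict: "clock": time; "joints": joint angles; "joint_vel": joint speeds; "joint_efforts": joint torques, N m; "position": TCP position; "ee_rot": TCP orientation; "contact_force": force on the tool from outside, world axes, zero at the start; "wrist_torque": the same for the moment, N m; "gripper_width": finger opening in mm; "grasp_force": force on a finger pad.
Only numpy, scipy, OpenCV 4.12 (cv2) and the standard library are available. Lean on these libraries where they do the work, as an engineer would, in place of code of your own. Each camera call takes 0.05 s, during which the arm holds its last target. There are 200 camera calls.

### The job

A steel roller is waiting behind the heavy gate flap of one of the two sample chutes. With the fingertips, press down the padded long end of that chute's lever to raise the flap, and keep it down until the roller has rolled by itself to the stop at the low end; then ease the lever back up, with the fingers staying on it so that the flap does not slam, and leave the flap shut. Do not touch the roller or the flaps, and leave the empty chute's lever and everything else on the bench alone.

Things in the scene. Friction and masses are not known exactly. Their poses are not given: they have to be found in the camera images.
- chute_1: one of two alike sample chutes (which holds the roller: see where it lies). Fixed, 300 long (x), 130 wide. Origin on the bench below the lever pivot; own x points up the chute, z up. Channel, lined black, 46 wide along own y = +28, walls 14 above its floor; the floor slopes 0.139 rad down to -x, 43 above the bench at x = 0. Lever in the plane y = -38. Hinge posts 106 high, gate block 135 when raised
- lever_1 (a joint): lever of chute 1, rad: 0 at rest (long end up), grows as the long end is pressed down, 0.45 at its hard stop. Pivot at chute x = 0, y = -38, 83 above the bench; long arm to -x (robot side) with a pad, short arm 66 to +x, its tip under a bar on the side of the gate flap. Needs 1.5 to 6 N at the pad; the flap's weight brings it back up when let go
- pad_1 (a point): centre of the top face of the black rubber pad at the long end of lever 1; pad 36 (along the lever) x 26, 8 thick. Moves with the lever on a circle of about 160 round the pivot: 124 above the bench at rest, 53 with the lever at its stop, at chute x about -155
- gate_1 (a joint): heavy steel gate flap of chute 1 (0.6 to 1.1 kg), rad: 0 shut, grows as it is raised, about 0.43 with the lever at its stop. Hinge along y at chute x = 0, 97 above the bench; the flap slopes down from there to +x. The roller passes under it from about 0.3. It falls shut by its own weight
- edge_1 (a point): middle of the free lower edge of gate flap 1, at chute x = +80 and 9 above the channel floor when shut; plate 44 wide, 92 long, 8 thick, with a dark weight block on top
- chute_2: one of two alike sample chutes (which holds the roller: see where it lies). Fixed, 300 long (x), 130 wide. Origin on the bench below the lever pivot; own x points up the chute, z up. Channel, lined black, 46 wide along own y = +28, walls 14 above its floor; the floor slopes 0.139 rad down to -x, 43 above the bench at x = 0. Lever in the plane y = -38. Hinge posts 106 high, gate block 135 when raised
- lever_2 (a joint): lever of chute 2, rad: 0 at rest (long end up), grows as the long end is pressed down, 0.45 at its hard stop. Pivot at chute x = 0, y = -38, 83 above the bench; long arm to -x (robot side) with a pad, short arm 66 to +x, its tip under a bar on the side of the gate flap. Needs 1.5 to 6 N at the pad; the flap's weight brings it back up when let go
- pad_2 (a point): centre of the top face of the black rubber pad at the long end of lever 2; pad 36 (along the lever) x 26, 8 thick. Moves with the lever on a circle of about 160 round the pivot: 124 above the bench at rest, 53 with the lever at its stop, at chute x about -155
- gate_2 (a joint): heavy steel gate flap of chute 2 (0.6 to 1.1 kg), rad: 0 shut, grows as it is raised, about 0.43 with the lever at its stop. Hinge along y at chute x = 0, 97 above the bench; the flap slopes down from there to +x. The roller passes under it from about 0.3. It falls shut by its own weight
- edge_2 (a point): middle of the free lower edge of gate flap 2, at chute x = +80 and 9 above the channel floor when shut; plate 44 wide, 92 long, 8 thick, with a dark weight block on top
- roller: steel roller, diameter 28, length 40, about 0.19 kg, origin at its centre; lies across the channel of one chute on the high side of its shut gate. With the gate up it rolls down by itself in about a second and ends against the rubber stop at the low end, its centre at chute x = -114
- ring_gauge: loose bystander: dark steel ring gauge lying flat, outer diameter 44, bore 22, 18 high; origin at the centre of its underside; to be left alone
- oil: loose bystander: small amber bottle with a black cap, diameter 34, 85 high, standing; origin at the centre of its underside; to be left alone
- mouse: loose bystander: black computer mouse, 105 x 60 x 34; origin at the centre of its underside; to be left alone
- gauge_block: loose bystander: steel gauge block standing on end, 35 x 9 in plan, 50 high; origin at the centre of its underside; to be left alone
- plug_gauge: loose bystander: steel plug gauge standing upright, diameter 32 at the foot, 18 at the stem, 75 high; origin at the centre of its underside; to be left alone
- wrench: loose bystander: steel wrench lying flat, 150 long; origin at the centre of its underside; to be left alone
Mind the look-alikes: they are no part of the job. Leave any brown look-alike of the roller alone.

How it is judged:
By the outcome, as a careful person would: the job done as asked, in the order asked, and still so for the second after the job is handed in, with the robot touching nothing.
It also fails if it takes over 42 s, if anything falls off the work surface, if the arm or the gripper's body presses on something with over 40 N, if the wrist force passes 120 N, or if a joint passes its speed limit or range.

## Working session

There is one attempt and no reset: what is moved stays moved. The work goes in short steps, Python scripts to look and compute and a tool call to move; the robot and the scene stay as the last step left them, time stands still between calls to the robot, and variables do not carry over. Pictures are saved under pics/ and viewed, at most 10 in all, crops included, and the job is handed in when it is done.

Besides the shell and the picture viewer there is one more tool, called after ">>>" as name([rows], argument=value, ...), one row to a line, values as JSON. play_rows: Moves the arm, as the interface text tells. Its arguments: {"type":"object","properties":{"series":{"type":"array","items":{"type":"array","items":{"type":"number"}}},"gripper":{"type":"number"}},"required":["series"]}

```bash
mkdir -p pics; cat > h.py <<'E'
import numpy as np, cv2
from bench import read_state,get_image,job_done
def K(c): return np.array([[c['fx'],0,c['cx']],[0,c['fy'],c['cy']],[0,0,1.]])
def ray(c,p):
    u=cv2.undistortPoints(np.array([[p]],float),K(c),np.array(c['dist_coeffs']))[0,0]
    d=np.array(c['rotation'])@np.array([u[0],u[1],1]); return np.array(c['eye'],float),d/np.linalg.norm(d)
def onz(c,p,z):
    e,d=ray(c,p); return e+d*(z-e[2])/d[2]
def proj(c,P):
    R=np.array(c['rotation']).T; 
    return cv2.projectPoints(np.array(P,float).reshape(-1,1,3),cv2.Rodrigues(R)[0],-R@np.array(c['eye'],float),K(c),np.array(c['dist_coeffs']))[0][:,0]
def save(c,n,crop=None,s=1):
    im=c['image'][:,:,::-1]
    if crop: im=im[crop[1]:crop[3],crop[0]:crop[2]]
    cv2.imwrite('pics/'+n,cv2.resize(im,None,fx=s,fy=s,interpolation=cv2.INTER_CUBIC))
E
python3 - <<'E'
from h import *
import pickle
for n in('top','side'):
    c=get_image(n);save(c,n+'0.png',s=1.25);pickle.dump(c,open(n+'.pkl','wb'));print(n,c['eye'],np.round(c['rotation'],3).tolist(),c['fx'])
print(read_state())
E
```

```text
top [ 439.47944153    2.3317175  1430.64663843] [0.715, -0.696, 0.053, -0.035] 408.1136064923227
side [ 142.35923123  821.32358206 1280.77103162] [-0.236, 0.913, -0.322, 0.081] 490.6678259035766
{'clock': 0.1, 'joints': array([-8.81382529e-01,  3.85489652e-01,  6.74880897e-03, -4.44715319e-04,
       -1.19401730e+00, -2.58606695e-01]), 'joint_vel': array([ 0.00146741, -0.00076621,  0.00204392,  0.00146418, -0.00054193,
       -0.00115143]), 'joint_efforts': array([-2.53028538e-04, -3.93318272e+01,  1.88929653e+01,  4.19802457e+00,
       -2.61313777e-03, -7.41874231e-06]), 'position': array([ 260.82233541, -567.44414835,  255.31810472]), 'ee_rot': array([-2.13661444e-01,  9.76907254e-01,  9.67100439e-04, -2.63851846e-04]), 'contact_force': array([0.68492159, 0.77748496, 0.37707044]), 'wrist_torque': array([-0.01378897,  0.00266481,  0.01306983]), 'grasp_force': 0.0, 'gripper_width': 85.11892107258937}
```

View pics/top0.png

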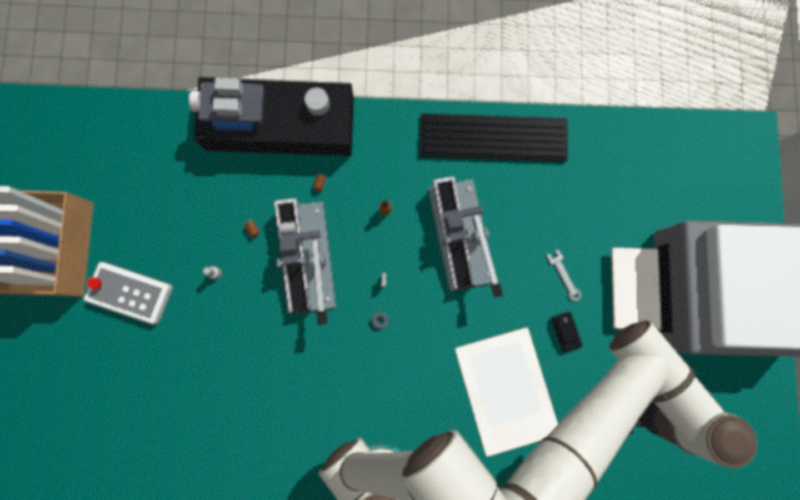

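View pics/side0.png

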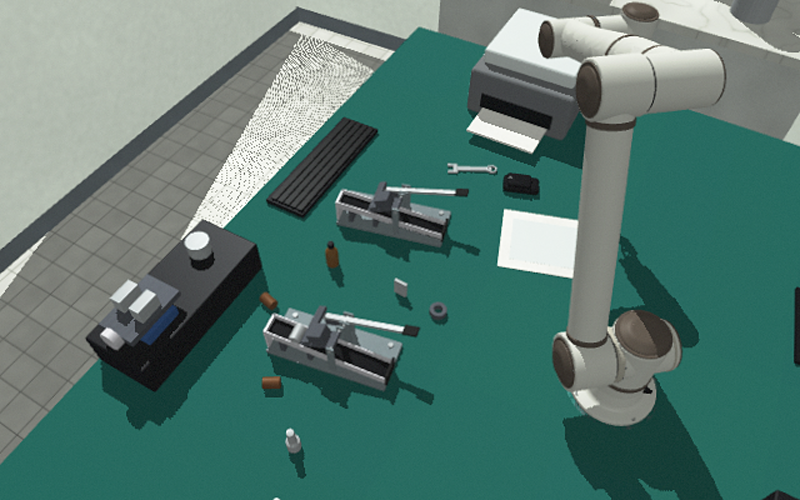

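The top view shows two chutes, with pads at about (322,317) and (497,290) in the enlarged picture. Roller candidates:
- A light object in the high end of the left chute: top (287,217), side (300,325).
- The high end of the right chute: top (445,190), looks empty.
- Brown cylinders: top (320,183) and (252,228). These are look-alikes to leave alone.

I'll check the choice in a close crop and measure.

```bash
python3 - <<'E'
from h import *
import pickle
t=pickle.load(open('top.pkl','rb'));s=pickle.load(open('side.pkl','rb'))
a=t['image'][135:265,205:410,::-1];b=s['image'][140:320,200:380,::-1]
a=cv2.resize(a,(788,500//1),interpolation=cv2.INTER_CUBIC) if 0 else cv2.resize(a,None,fx=3.8,fy=3.8,interpolation=cv2.INTER_CUBIC)
cv2.imwrite('pics/c_top.png',a);cv2.imwrite('pics/c_side.png',cv2.resize(b,None,fx=3.3,fy=3.3,interpolation=cv2.INTER_CUBIC))
E
```

```text
(no output)
```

View pics/c_top.png

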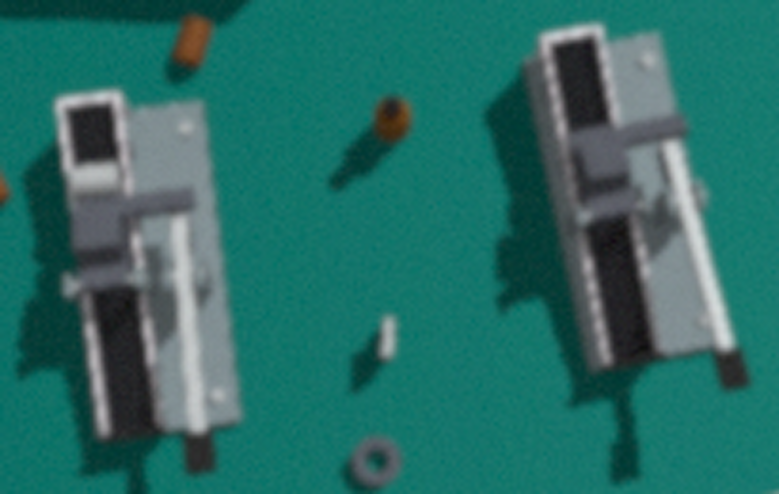

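View pics/c_side.png

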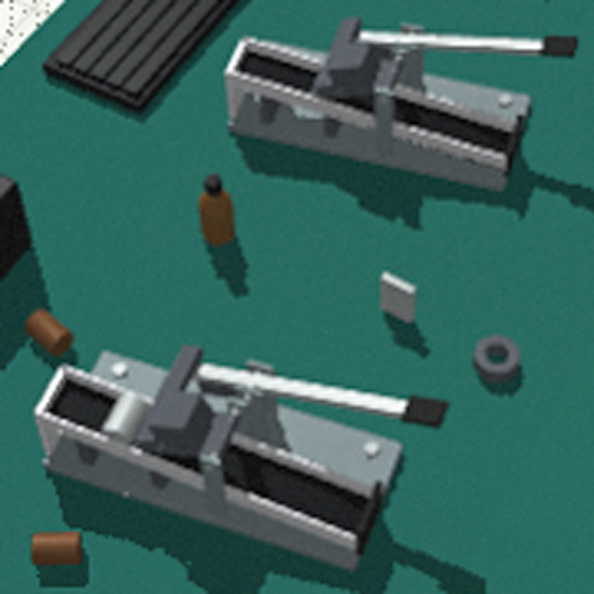

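The crops show the light steel roller in the left chute, above the gate: top crop (97,178), side crop (125,412). The right chute is empty. The left chute's pad is at top crop (201,453) and side crop (427,410). Next I'll measure them.

```bash
python3 - <<'E'
from h import *
import pickle
t=pickle.load(open('top.pkl','rb'));s=pickle.load(open('side.pkl','rb'))
T=lambda p:(205+(p[0]+.5)/3.8-.5,135+(p[1]+.5)/3.8-.5); S=lambda p:(200+(p[0]+.5)/3.3-.5,140+(p[1]+.5)/3.3-.5)
# pad blob by darkness
for c,f,p,n in((t,T,(201,453),'t'),(s,S,(427,410),'s')):
    u,v=map(int,f(p));g=c['image'][v-8:v+9,u-10:u+11].max(2);m=(g<75).astype('uint8')
    k,l,st,ce=cv2.connectedComponentsWithStats(m);i=1+np.argmax(st[1:,4]);print(n,ce[i]+[u-10,v-8],st[i],f(p))
e1,d1=ray(t,T((201,453)));e2,d2=ray(s,S((427,410)))
ab=np.linalg.lstsq(np.c_[d1,-d2],e2-e1,rcond=None)[0];P,Q=e1+ab[0]*d1,e2+ab[1]*d2;print('pad',P,Q)
pad=onz(t,T((201,453)),122);print(pad)
for z in (5,):
  a,b=onz(t,T((204,103)),z),onz(t,T((240,418)),z);d=a-b;print('edge',a,b,np.linalg.norm(d),np.arctan2(d[1],d[0]))
a=onz(t,T((180,220)),97-30);
# lever: line through pad at 122 and near gate bar
a=onz(t,T((180,218)),72);d=a-pad;print('lever yaw',np.arctan2(d[1],d[0]),np.linalg.norm(d))
# channel hi/lo wall-tops
a=onz(t,T((93,95)),43+14+.139*150);b=onz(t,T((130,436)),43-.139*150);d=a-b;print('chan',np.linalg.norm(d),np.arctan2(d[1],d[0]))
yaw=np.arctan2(d[1],d[0])
r=onz(t,T((97,178)),75);print('roller',r)
for nm,c,f in(('t',t,T),('s',s,S)):print(nm,proj(c,[pad])[0],f((201,453) if nm=='t' else (427,410)))
E
```

```text
t [256.81081081 253.77027027] [ 5  4 10 11 74] (257.5263157894737, 253.84210526315792)
s [328.51 264.31] [  3   5  14  10 100] (329.04545454545456, 263.8939393939394)Traceback (most recent call last):
  File "<stdin>", line 9, in <module>
  File "h.py", line 6, in ray
    d=np.array(c['rotation'])@np.array([u[0],u[1],1]); return np.array(c['eye'],float),d/np.linalg.norm(d)
      ~~~~~~~~~~~~~~~~~~~~~~~^~~~~~~~~~~~~~~~~~~~~~~~
ValueError: matmul: Input operand 1 has a mismatch in its core dimension 0, with gufunc signature (n?,k),(k,m?)->(n?,m?) (size 3 is different from 4)
```

Rotation is a quaternion, so I'll fix the helper.

```bash
sed -i "s/np.array(c\['rotation'\])/RM(c)/g; 2a from scipy.spatial.transform import Rotation\ndef RM(c): return Rotation.from_quat(c['rotation']).as_matrix()" h.py; python3 - <<'E'
from h import *
import pickle
t=pickle.load(open('top.pkl','rb'));s=pickle.load(open('side.pkl','rb'))
T=lambda p:(205+(p[0]+.5)/3.8-.5,135+(p[1]+.5)/3.8-.5); S=lambda p:(200+(p[0]+.5)/3.3-.5,140+(p[1]+.5)/3.3-.5)
e1,d1=ray(t,(257.2,253.8));e2,d2=ray(s,(328.8,264.0))
ab=np.linalg.lstsq(np.c_[d1,-d2],e2-e1,rcond=None)[0];print('pad',e1+ab[0]*d1,e2+ab[1]*d2)
pad=onz(t,(257.2,253.8),122);print(pad, onz(s,(328.8,264),122))
def yw(n,a,b): d=a-b;print(n,a,b,np.linalg.norm(d),np.arctan2(d[1],d[0]))
yw('edge',onz(t,T((204,103)),5),onz(t,T((240,418)),5))
yw('lever',onz(t,T((180,218)),72),pad)
yw('chan',onz(t,T((93,95)),78),onz(t,T((130,436)),22))
print('roller',onz(t,T((97,178)),75))
print('otherpad',onz(t,T((734,369)),122))
E
```

```text
pad [442.66444275 161.58462385 119.92386532] [446.03294142 162.85220442 120.08606175]
[442.65939783 161.33237335 122.        ] [445.53219165 163.93800598 122.        ]
edge [767.54631284 185.95273395   5.        ] [475.38863432 140.41430023   5.        ] 295.6854038724504 0.15462516305912788
lever [647.91309707 193.88165134  72.        ] [442.65939783 161.33237335 122.        ] 213.74876970309134 0.1572710965214867
chan [754.79270737 274.66904091  78.        ] [456.33308715 236.50262387  22.        ] 306.05689061521974 0.12718769917398268
roller [680.91760012 267.87176606  75.        ]
otherpad [ 524.78022804 -286.72546254  122.        ]
```

Measured pad 1: (444, 162, about 122), lever yaw 0.155. This matches the given 124 height, the 26.6 mm pad-to-plate-edge offset, and the plate length of about 296. I'll approach with the fingers shut, closing axis across the lever.

>>> play_rows([
  [6,24,0,0,0,-0.13],
  [6,24,0,0,0,-0.13],
  [6,24,0,0,0,-0.13],
  [6,24,0,0,0,-0.13],
  [6,24,0,0,0,-0.13],
  [6,24,0,0,0,-0.13],
  [6,24,0,0,0,-0.13],
  [6,24,0,0,0,-0.13],
  [6,24,0,0,0,-0.13],
  [6,24,0,0,0,-0.13],
  [6,24,0,0,0,-0.13],
  [6,24,0,0,0,-0.13],
  [6,24,0,0,0,-0.13],
  [6,24,0,0,0,-0.13],
  [6,24,0,0,0,-0.13],
  [6,24,0,0,0,-0.13],
  [6,24,0,0,0,-0.13],
  [6,24,0,0,0,-0.13],
  [6,24,0,0,0,-0.13],
  [6,24,0,0,0,-0.13],
], gripper=0)

```text
clock: 1.77
position: [380.8, -86.7, 256.2]
ee_rot: [-0.079, 0.997, 0.0, -0.0]
contact_force: [0.9, 0.3, -0.4]
gripper_width: 0.4
grasp_force: 0.0
```

>>> play_rows([
  [4.2,16.6,-3.3,0,0,0],
  [4.2,16.6,-3.3,0,0,0],
  [4.2,16.6,-3.3,0,0,0],
  [4.2,16.6,-3.3,0,0,0],
  [4.2,16.6,-3.3,0,0,0],
  [4.2,16.6,-3.3,0,0,0],
  [4.2,16.6,-3.3,0,0,0],
  [4.2,16.6,-3.3,0,0,0],
  [4.2,16.6,-3.3,0,0,0],
  [4.2,16.6,-3.3,0,0,0],
  [4.2,16.6,-3.3,0,0,0],
  [4.2,16.6,-3.3,0,0,0],
  [4.2,16.6,-3.3,0,0,0],
  [4.2,16.6,-3.3,0,0,0],
  [4.2,16.6,-3.3,0,0,0],
  [0,0,0,0,0,0],
  [0,0,0,0,0,0],
  [0,0,0,0,0,0],
])

```text
clock: 3.27
position: [443.8, 161.0, 206.6]
ee_rot: [-0.079, 0.997, -0.0, -0.0]
contact_force: [0.6, 0.1, 0.4]
gripper_width: 0.0
grasp_force: 0.0
```

```bash
python3 - <<'E'
from h import *
import pickle
c=get_image('wrist');s=get_image('side')
st=read_state();R=Rotation.from_quat(st['ee_rot']).as_matrix();print(st['position'],np.round(R,3).tolist(),st['contact_force'],st['gripper_width'])
pickle.dump((c,s,st),open('w.pkl','wb'))
tip=st['position']+R[:,2]*25
print(proj(c,[tip,[444,162,124],[444,162,122]]),proj(s,[tip,[444,162,124]]))
a=cv2.resize(c['image'][:,:,::-1],(480,300));b=cv2.resize(s['image'][170:320,200:380,::-1],(360,300))
im=np.hstack([a,b]);cv2.imwrite('pics/w1.png',cv2.resize(im,None,fx=.95,fy=.95))
E
```

```text
[443.80954647 160.64500375 206.90594624] [[-0.988, -0.157, -0.0], [-0.157, 0.988, -0.0], [0.0, 0.0, -1.0]] [ 0.13320401 -0.13278229  0.42713294] -0.15543573184525708
[[322.49174693 256.67138985]
 [324.93771968 215.12802001]
 [324.92843028 214.0571104 ]] [[330.64774771 251.42700877]
 [329.63911355 263.3209916 ]]
```

View pics/w1.png

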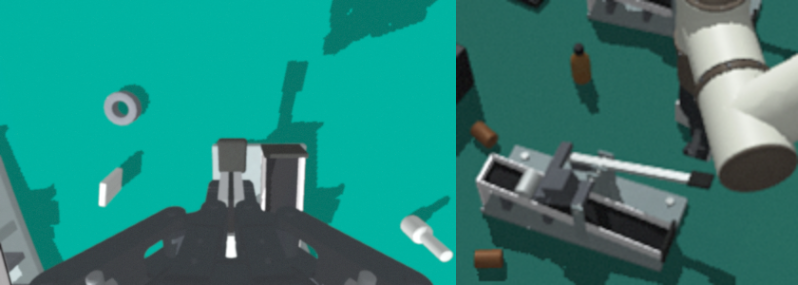

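The wrist picture shows the pad at (232,154), full-image (325.6,216) against a predicted (324.9,215.1). The shut fingertips are in line just below it, and the side view agrees. Descending to contact.

>>> play_rows([
  [0,0.5,-5,0,0,0],
  [0,0.5,-5,0,0,0],
  [0,0.5,-5,0,0,0],
  [0,0,-5,0,0,0],
  [0,0,-5,0,0,0],
  [0,0,-5,0,0,0],
  [0,0,-5,0,0,0],
  [0,0,-5,0,0,0],
  [0,0,-4,0,0,0],
  [0,0,-3,0,0,0],
  [0,0,-2,0,0,0],
  [0,0,-2,0,0,0],
  [0,0,-2,0,0,0],
  [0,0,-2,0,0,0],
  [0,0,-2,0,0,0],
  [0,0,-2,0,0,0],
  [0,0,-2,0,0,0],
  [0,0,-2,0,0,0],
  [0,0,0,0,0,0],
])

```text
clock: 4.95
position: [443.8, 162.5, 143.6]
ee_rot: [-0.079, 0.997, -0.0, -0.0]
contact_force: [-1.8, 0.4, 4.0]
gripper_width: 0.3
grasp_force: 1.5
```

Contact, 4 N upward, as expected. Pressing on down to about z = 86.

>>> play_rows([
  [0,0,-3,0,0,0],
  [0,0,-3,0,0,0],
  [0,0,-3,0,0,0],
  [0,0,-3,0,0,0],
  [0,0,-3,0,0,0],
  [0,0,-3,0,0,0],
  [0,0,-3,0,0,0],
  [0,0,-3,0,0,0],
  [0,0,-3,0,0,0],
  [0,0,-3,0,0,0],
  [0,0,-3,0,0,0],
  [0,0,-3,0,0,0],
  [0,0,-3,0,0,0],
  [0,0,-3,0,0,0],
  [0,0,-3,0,0,0],
  [0,0,-3,0,0,0],
  [0,0,-3,0,0,0],
  [0,0,-3,0,0,0],
  [0,0,-2,0,0,0],
  [0,0,0,0,0,0],
])

```text
clock: 6.62
position: [444.8, 162.8, 87.7]
ee_rot: [-0.079, 0.997, 0.0, 0.001]
contact_force: [0.6, -2.2, 2.6]
gripper_width: 0.0
grasp_force: 1.7
```

>>> play_rows([
  [0,0,-1,0,0,0],
  [0,0,0,0,0,0],
  [0,0,0,0,0,0],
  [0,0,0,0,0,0],
  [0,0,0,0,0,0],
  [0,0,0,0,0,0],
  [0,0,0,0,0,0],
  [0,0,0,0,0,0],
  [0,0,0,0,0,0],
  [0,0,0,0,0,0],
  [0,0,0,0,0,0],
  [0,0,0,0,0,0],
  [0,0,0,0,0,0],
  [0,0,0,0,0,0],
  [0,0,0,0,0,0],
  [0,0,0,0,0,0],
  [0,0,0,0,0,0],
  [0,0,0,0,0,0],
  [0,0,0,0,0,0],
  [0,0,0,0,0,0],
])

```text
clock: 8.28
position: [444.1, 162.8, 86.8]
ee_rot: [-0.079, 0.997, 0.0, 0.0]
contact_force: [2.1, 2.4, 3.0]
gripper_width: -0.3
grasp_force: 1.8
```

```bash
python3 - <<'E'
from h import *
c=get_image('top');s=get_image('side')
o=np.array([444,162,0])+155*np.array([np.cos(.155),np.sin(.155),0])+38*np.array([-np.sin(.155),np.cos(.155),0])
stop=o+Rotation.from_euler('z',.155).apply([-114,28,41])
print(stop,proj(s,[stop]),proj(c,[stop]))
b=cv2.resize(s['image'][170:320,200:380,::-1],(480,400),interpolation=2);a=cv2.resize(c['image'][145:265,215:311,::-1],(320,400),interpolation=2)
cv2.imwrite('pics/p1.png',np.hstack([b,a]))
E
```

```text
[474.31938621 233.5383451   41.        ] [[307.52767043 293.27498184]] [[239.05686322 243.93491635]]
```

View pics/p1.png

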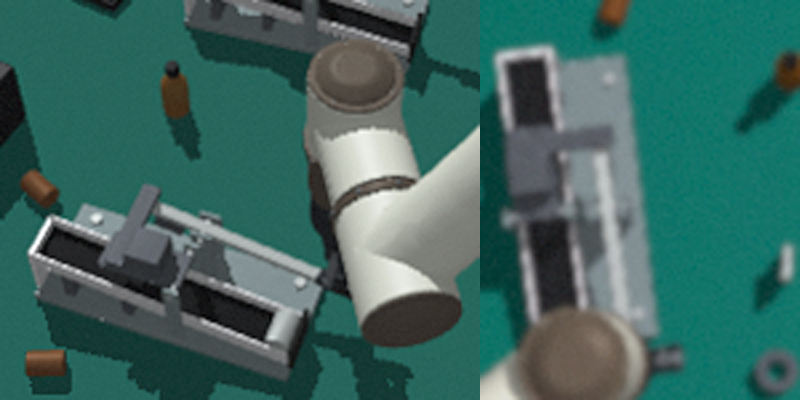

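The roller lies against the low stop: side crop (288,328), full-image (308,293) against an expected (307.5,293.3). The flap is raised. Easing back up slowly.

>>> play_rows([
  [0,0,1,0,0,0],
  [0,0,2,0,0,0],
  [0,0,2,0,0,0],
  [0,0,2,0,0,0],
  [0,0,2,0,0,0],
  [0,0,2,0,0,0],
  [0,0,2,0,0,0],
  [0,0,2,0,0,0],
  [0,0,2,0,0,0],
  [0,0,2,0,0,0],
  [0,0,2,0,0,0],
  [0,0,2,0,0,0],
  [0,0,2,0,0,0],
  [0,0,2,0,0,0],
  [0,0,2,0,0,0],
  [0,0,2,0,0,0],
  [0,0,2,0,0,0],
  [0,0,2,0,0,0],
  [0,0,2,0,0,0],
  [0,0,2,0,0,0],
])

```text
clock: 10.05
position: [444.8, 163.0, 126.3]
ee_rot: [-0.079, 0.997, 0.0, 0.001]
contact_force: [1.8, -2.2, 2.0]
gripper_width: 0.3
grasp_force: 1.2
```

>>> play_rows([
  [0,0,2,0,0,0],
  [0,0,2,0,0,0],
  [0,0,2,0,0,0],
  [0,0,2,0,0,0],
  [0,0,2,0,0,0],
  [0,0,2,0,0,0],
  [0,0,2,0,0,0],
  [0,0,2,0,0,0],
  [0,0,1,0,0,0],
  [0,0,1,0,0,0],
  [0,0,1,0,0,0],
  [0,0,1,0,0,0],
  [0,0,1,0,0,0],
  [0,0,0,0,0,0],
])

```text
clock: 11.22
position: [444.0, 162.6, 146.9]
ee_rot: [-0.079, 0.997, -0.0, -0.0]
contact_force: [1.9, -0.2, 2.4]
gripper_width: -0.1
grasp_force: 1.2
```

Still in contact, so I'll go on gently.

>>> play_rows([
  [0,0,0.7,0,0,0],
  [0,0,0.7,0,0,0],
  [0,0,0.7,0,0,0],
  [0,0,0.7,0,0,0],
  [0,0,0.7,0,0,0],
  [0,0,0.7,0,0,0],
  [0,0,0.7,0,0,0],
  [0,0,0.7,0,0,0],
  [0,0,0.7,0,0,0],
  [0,0,0.7,0,0,0],
  [0,0,0.7,0,0,0],
  [0,0,0.7,0,0,0],
  [0,0,0.7,0,0,0],
  [0,0,0.7,0,0,0],
  [0,0,0.7,0,0,0],
  [0,0,0.7,0,0,0],
  [0,0,0,0,0,0],
])

```text
clock: 12.63
position: [444.1, 162.7, 158.2]
ee_rot: [-0.079, 0.997, 0.0, 0.0]
contact_force: [-0.1, 0.3, -0.3]
gripper_width: -0.3
grasp_force: 0.0
```

>>> play_rows([
  [0,0,1,0,0,0],
  [0,0,2,0,0,0],
  [0,0,4,0,0,0],
  [0,0,5,0,0,0],
  [0,0,5,0,0,0],
  [0,0,5,0,0,0],
  [0,0,5,0,0,0],
  [0,0,5,0,0,0],
  [0,0,5,0,0,0],
  [0,0,5,0,0,0],
  [0,0,5,0,0,0],
  [0,0,5,0,0,0],
  [0,0,0,0,0,0],
  [0,0,0,0,0,0],
  [0,0,0,0,0,0],
])

```text
clock: 13.88
position: [443.8, 162.6, 209.8]
ee_rot: [-0.079, 0.997, -0.0, -0.0]
contact_force: [0.6, 0.4, 0.2]
gripper_width: 0.0
grasp_force: 0.0
```

```bash
python3 - <<'E'
from h import *
s=get_image('side')
cv2.imwrite('pics/f.png',cv2.resize(s['image'][140:320,200:380,::-1],(594,594),interpolation=2))
E
```

```text
(no output)
```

View pics/f.png

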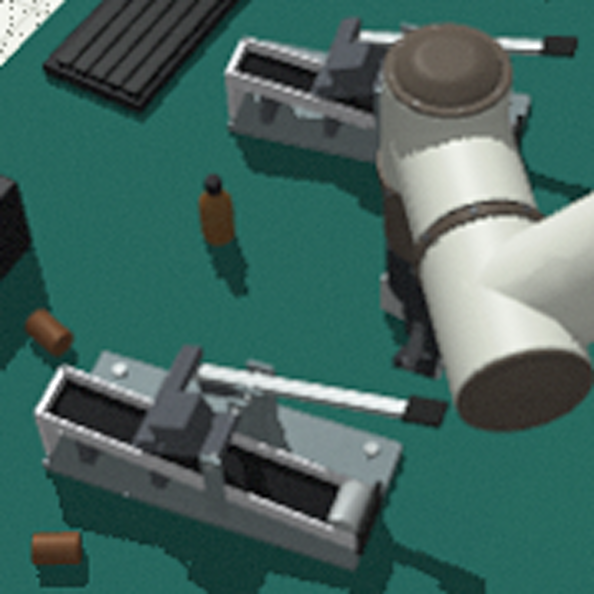

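The lever is back at rest, with its pad at (427,410) as at the start. The flap is shut, the roller is at the stop (355,502), and the fingers are clear. Handing in.

```bash
python3 -c "from bench import job_done; print(job_done())"
```

```text
the job is handed in; nothing more can be done
None
```

I handed the job in at about 14 s: the roller rolled to the low stop of the left-hand chute, the lever was eased back up under the fingers, the flap is shut, and the robot is touching nothing.

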